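Hold a sample slide flush on a tilted inspection stage

TASK

First, while the sample slide still lies on the bench, press the inspection stand's plug-in module down on its front step until it is fully home in the socket. Then pick the slide up by its upright fin and, feeling for the slope, lay its underside flush on the stand's tilted stage face, in the middle and square to it with its long side along the slope. Finish still gripping the slide and pushing it gently against the face (around 10 newtons), without letting go, and leave the petri dish, timer and tweezers where they are.

Things in the scene. Friction and masses are not known exactly. Their poses are not given: they have to be found in the camera images.
- sample_slide: Sample slide in its carrier, loose, about 0.1 kg: flat rectangular aluminium plate 80 mm (its x) x 56 mm (its y) x 6 mm thick, flat on the bench, with a glass slide inlaid in the top and an upright black grip fin in the middle of the top: 40 mm long (along x), 10 mm thick (along y), from 6 to 44 mm above the underside. Origin: centre of the underside; z up, out of the top. Either end may go up the slope.
- stand: Metal inspection stand, fixed to the bench. Foot plate 160 x 104 x 8 mm (from x = -100 to +60 mm), on it a grey socket (92 x 72 mm, rim 26 mm above the bench); plugged into the socket is the module, which carries the tilting stage. Origin: on the bench, directly under the stage's trunnion; x points away from the robot side (from the front step towards the raised end of the stage), z up.
- module (a joint): How far the plug-in module is pressed down into the socket, m: 0 = standing 8 mm proud, 0.008 = fully home (flange resting on the socket rim). It sinks under about 5 to 10 N, stops hard when home, and stays where it is left.
- press_land (a point): Centre of the top of the module's front step, with a thin black rubber pad: a flat level area 34 mm (x) x 60 mm (y), the place to press; 42 mm above the bench when the module stands fully proud, 34 mm when home. It moves with the module. Room above it is free; the low edge of the stage overhangs the module behind it, 27 mm or more from its centre towards +x. It lies at x = -84 mm of the stand.
- stage: Tilting stage: a steel plate 100 mm (its x, along the slope) x 70 mm (its y) x 8 mm, on a trunnion along y, clamped stiffly (it will not turn under the pushes needed here). Origin: on the trunnion axis, 24 mm below the face. Its x points up the slope (away from the robot), z is the normal of the face; the slope is between about 10 and 23 degrees and differs each time, falling towards the front step.
- stage_face (a point): Centre of the stage's flat upper face (100 x 70 mm), on which the slide is to be held; axes as the stage's: z is the outward normal, x up the slope. It moves down with the module when that is pressed home.
- petri_1: Closed round petri dish, 91 mm across, 15 mm high, bystander; origin: centre of the underside.
- timer: White lab timer, 62 x 62 x 18 mm, bystander; origin: centre of the underside.
- tweezers: Steel tweezers lying on the bench, 126 x 18 x 10 mm, bystander; origin: centre of the underside, x along their length.

How it is judged:
On the way, in this order (a step that is already met when the one before it is completed fails the run):
1. the module is pressed fully home while the slide still lies where it was (value of joint module above 0.0068 m and distance of sample_slide from where it was at the start of the episode below 0.02 m), for 0.2 s.
2. the slide is carried in the fingers, clear of the bench (height (world z) of sample_slide above 0.04 m and contact force between the fingers and sample_slide above 1 N and contact force between sample_slide and stage below 0.1 N), for 0.2 s.
At the end, for the whole second after the job is handed in: Slide still gripped and pressed on the stage face with 2.5 to 30 N, flush (0.04 rad, 2 mm), centred within 12 mm along and 10 mm across the slope, long side within 0.12 rad of the slope line (either end up), at rest; module home (at least 6.8 of 8 mm) (value of joint module above 0.0068 m and contact force between the fingers and sample_slide above 1 N and contact force between sample_slide and stage between 2.5 and 30 N and angle between the z axis of sample_slide and the z axis of stage_face, either way round below 0.04 rad and angle between the x axis of sample_slide and the x axis of stage_face, either way round below 0.12 rad and x of sample_slide in the frame of stage_face between -0.012 and 0.012 m and y of sample_slide in the frame of stage_face between -0.01 and 0.01 m and z of sample_slide in the frame of stage_face between -0.002 and 0.002 m and linear speed of sample_slide below 0.02 m/s); the arm keeps its last pose, push and grip.
It fails at once if the slide is rammed against the stage (contact force between sample_slide and stage above 50 N).
It fails at once if the petri dish is disturbed (distance of petri_1 from where it was at the start of the episode above 0.03 m).
It fails at once if the timer is disturbed (distance of timer from where it was at the start of the episode above 0.03 m).
It fails at once if the tweezers are disturbed (distance of tweezers from where it was at the start of the episode above 0.03 m).
It also fails if it takes over 45 s, if anything falls off the work surface, if the arm or the gripper's body presses on something with over 40 N, if the wrist force passes 120 N, or if a joint passes its speed limit or range.

ROBOT

A 6-joint arm with a two-finger parallel gripper is mounted at the origin on a cart in front of the work surface, level with it; the furniture and walls round the work are solid. World frame = base frame: x ahead of the robot, y to its left, z up, the work surface at z = 0. Lengths are in m, angles in rad, forces in N, time in s.
With the tool pointing down it reaches from about 0.425 to 0.95 m from the base axis. Payload 3.5 kg.
Tool frame: the origin (TCP) lies midway between the tips of the shut fingers; the grasp point (between the pads) lies ctrl.grasp_offset behind it (ctrl.grasp_offset is the distance from the TCP to the grasp point, in m); x points along the fingers, y is the direction in which the jaws open and shut, and the axes are right-handed (so a half turn about x gives the same grasp; the last joint's range is limited). The gripper opens to 85 mm and grips with 20 to 120 N. Pads are 22 mm wide; open, the fingers measure 114 mm over their backs; the gripper's body (76 mm by 85 mm) begins 54 mm behind the grasp point. The pads swing forward as they close: fully open they stand 13 mm farther back than shut.
Start: joints at [0.637, 0.286, 1.577, -0, 1.279, -0.15], TCP at [0.476, 0.478, 0.231] pointing down, gripper open.
Joint ranges: [-2.77, 2.77], [-0.9, 2.22], [0.21, 2.48], [-1.53, 4.67], [0.24, 2.81], [-2.84, 2.84]. Speed limits (rad/s): [2.79, 2.79, 3.14, 3.14, 3.14, 3.14].

INTERFACE

Orientations are given as a unit quaternion [x, y, z, w].
In Python, from plant import readout, read_camera, sign_off, ctrl gives the robot as it stands.
- The arm moves only by the tool drive_tool, never from a script. Its argument "steps" is a list of rows, each a list of 5 numbers: the shift along the tool's x, y, z in cm, then the turn about the tool's x in degrees, then the opening, from 0 (shut) to 1 (fully open). A call has 1 to 10 rows; each row shifts and turns the commanded pose from where the row before left it, along the tool's axes as they then stand; what a row does not reach is not made up. A row lasts 1/10 s, in which the tool goes at most 50 mm and 8.59 degrees, less where a joint would pass 70% of its speed; a pose out of reach is approached as far as the arm can. A call is refused whole if a number of a shift passes 5 or a number of a turn 8.59, either way. A call with a gripper value outside its range is refused whole. The fingers move at their own pace and stop on an object; "force" is the grip in N (left out, the last holds). Time passes only in rows, so rows that do not move let the fingers close. It gives the time, the measured TCP pose, the force and the opening at its end, in the units of the state.
- readout.get_state(): the state, without advancing time (a new reading comes with each control period).
- read_camera(name): name is "side" or "top" or "wrist"; returns a dict with "frame" (480x640x3 uint8, red, green, blue), "vertical_fov" (degrees; the focal length in pixels is half the picture's height over the tangent of half this angle, whatever the lens; pixels are square), "cx", "cy" (the principal point, pixels), "eye" and "orientation" of the camera in the world. Camera axes: x right, y up, looking along -z (the intrinsics and any distortion apply to the point x, -y, -z); pixel columns grow to the right and rows downward; lengths in m; the calibration is good to about 2 mm. A picture is of the moment at which its call begins. There is no depth.
- sign_off(): hands the job in, once; it reports no verdict.
The state is a dict: "time": time; "qpos": joint angles; "dq": joint speeds; "joint_efforts": joint torques, N m; "eef_pos": TCP position; "tcp_rot": TCP orientation; "contact_force": force on the tool from outside, world axes, zero at the start; "wrist_torque": the same for the moment, N m; "opening": opening from 0.0 (shut) to 1.0 (fully open).
Only numpy, scipy, OpenCV 4.12 (cv2) and the standard library are available. Lean on these libraries where they do the work, as an engineer would, in place of code of your own. Each camera call takes 0.05 s, during which the arm holds its last target. There are 200 camera calls.

## Working session

There is one attempt and no reset: what is moved stays moved. The work goes in short steps, Python scripts to look and compute and a tool call to move; the robot and the scene stay as the last step left them, time stands still between calls to the robot, and variables do not carry over. Pictures are saved under pics/ and viewed, about 8 in all and at most 12, crops included, and the job is handed in when it is done.

Besides the shell and the picture viewer there is one more tool, called after "Call:" in YAML: its name, and indented under it one key for each argument. drive_tool: Moves the arm, as the interface text tells. Its arguments: {"type":"object","properties":{"steps":{"type":"array","items":{"type":"array","items":{"type":"number"}}},"force":{"type":"number"}},"required":["steps"]}

```bash
ls; mkdir -p pics; python3 - <<'E'
from plant import readout, read_camera, ctrl
import cv2
print(readout.get_state()); print(ctrl.grasp_offset)
for n in ["side","top"]:
    c=read_camera(n); print({k:v for k,v in c.items() if k!='frame'})
    cv2.imwrite(f"pics/{n}0.png",c["frame"][:,:,::-1])
E
```

```text
pics
{'time': 0.0, 'qpos': array([ 6.37005498e-01,  2.87202518e-01,  1.57819022e+00, -4.62755845e-06,
        1.27860215e+00, -1.50015141e-01]), 'dq': array([-5.43741940e-05, -5.90035229e-04,  1.22074869e-03,  4.81512216e-04,
       -3.40751727e-04, -1.24920454e-03]), 'joint_efforts': array([ 1.21970759e-03, -4.05966425e+01, -2.92637515e+01, -7.69306530e-05,
        5.71484881e-03,  1.04149419e-05]), 'eef_pos': array([0.47596954, 0.4776845 , 0.22991545]), 'tcp_rot': array([ 0.26933892,  0.6539372 , -0.2707958 ,  0.65306379]), 'contact_force': array([-0.84788722, -0.32301298,  0.45264216]), 'wrist_torque': array([ 0.00505387, -0.00169867, -0.0631857 ]), 'opening': 0.9984181642916697}
0.0187
{'vertical_fov': 48.446837137128966, 'cx': 322.6562184906887, 'cy': 234.82015491424855, 'eye': array([-0.12046242, -0.26534223,  0.66220607]), 'orientation': array([ 0.29202329, -0.28482501, -0.63201783,  0.65890104])}
{'vertical_fov': 54.63330254221163, 'cx': 324.90864396335706, 'cy': 235.65442805291775, 'eye': array([ 0.45726742, -0.25853789,  0.94856385]), 'orientation': array([-0.04145464,  0.02425274,  0.70718474, -0.70539568])}
```

View pics/side0.png

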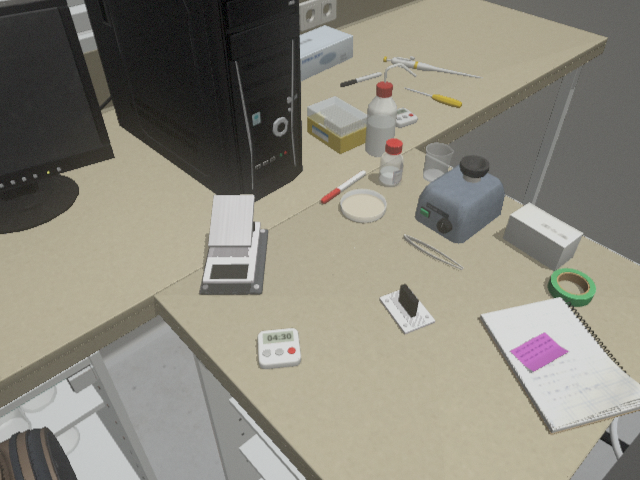

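View pics/top0.png

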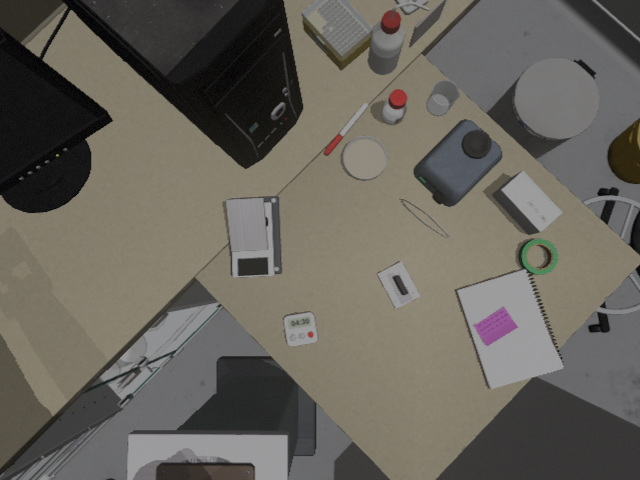

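The overview shows the stand at about (253,237) in top and (237,245) in side. The slide is at (399,285) top and (407,308) side, the timer at (300,329) top, the petri dish at (364,158) top, and the tweezers at (425,218) top. Next I'll write helpers and view enlarged crops.

```bash
cat > h.py <<'E'
import numpy as np, cv2
from scipy.spatial.transform import Rotation as R
from plant import readout, read_camera, ctrl
def K(c):
    f=240/np.tan(np.radians(c["vertical_fov"])/2); return f
def ray(c,u,v):
    f=K(c); d=np.array([(u-c["cx"])/f,-(v-c["cy"])/f,-1.]); return np.array(c["eye"]),R.from_quat(c["orientation"]).apply(d)
def onplane(c,u,v,z):
    e,d=ray(c,u,v); return e+d*(z-e[2])/d[2]
def tri(c1,p1,c2,p2):
    a,d=ray(c1,*p1); b,e=ray(c2,*p2); d/=np.linalg.norm(d); e/=np.linalg.norm(e)
    s=np.linalg.lstsq(np.c_[d,-e],b-a,rcond=None)[0]; p,q=a+d*s[0],b+e*s[1]
    return (p+q)/2,np.linalg.norm(p-q)
def proj(c,P):
    f=K(c); p=R.from_quat(c["orientation"]).inv().apply(np.atleast_2d(P)-c["eye"])
    return np.c_[c["cx"]+f*p[:,0]/-p[:,2], c["cy"]-f*p[:,1]/-p[:,2]]
E
python3 - <<'E'
from h import *
import pickle
C={n:read_camera(n) for n in("side","top")}; pickle.dump(C,open("c0.pkl","wb"))
def crop(n,x,y,w,h,s): return cv2.resize(C[n]["frame"][y:y+h,x:x+w,::-1],None,fx=s,fy=s,interpolation=cv2.INTER_CUBIC)
a=crop("side",190,185,100,120,4); b=crop("top",210,185,100,120,4)
cv2.imwrite("pics/stand.png",np.hstack([a,b]))
# scale: (x0,y0)=(190,185),(210,185), factor 4
for n,z in(("top",0.006),("side",0.006)):
    f=C[n]["frame"].astype(int); g=f.min(2); hsv=cv2.cvtColor(C[n]["frame"],cv2.COLOR_RGB2HSV)
    x0,y0,x1,y1=(370,250,430,315) if n=="top" else (370,275,445,340)
    sub=hsv[y0:y1,x0:x1]; 
    m=(((sub[...,1]<40)&(sub[...,2]>110))|(sub[...,2]<60)).astype(np.uint8)
    cs,_=cv2.findContours(m,cv2.RETR_EXTERNAL,cv2.CHAIN_APPROX_NONE); k=max(cs,key=cv2.contourArea)
    P=k.reshape(-1,2)+[x0,y0]
    W=np.array([onplane(C[n],u,v,z)[:2] for u,v in P],np.float32)
    print(n,cv2.minAreaRect(W),cv2.contourArea(k))
    m=(sub[...,2]<60).astype(np.uint8)
    cs,_=cv2.findContours(m,cv2.RETR_EXTERNAL,cv2.CHAIN_APPROX_NONE); k=max(cs,key=cv2.contourArea)
    P=k.reshape(-1,2)+[x0,y0]; W=np.array([onplane(C[n],u,v,0.044)[:2] for u,v in P],np.float32)
    print(' fin',cv2.minAreaRect(W))
E
```

```text
top ((0.445588618516922, -0.3837006986141205), (0.08159129321575165, 0.058360252529382706), 27.5515193939209) 1120.0
 fin ((0.4448416829109192, -0.37851446866989136), (0.03825706988573074, 0.007905563339591026), 21.061304092407227)
side ((0.4340650737285614, -0.3809651732444763), (0.1028410866856575, 0.07273639738559723), 46.24443054199219) 1124.5
 fin ((0.3966580629348755, -0.38374099135398865), (0.0, 0.0), 0.0)
```

View pics/stand.png

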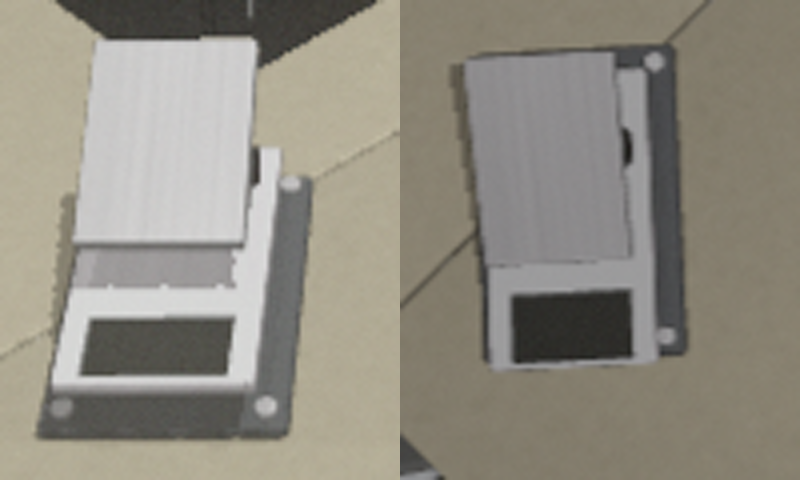

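The crop shows the white stage face. In crop pixels its side-view corners are (97,40),(256,39),(243,243),(73,242) and its top-view corners are (66,60),(213,53),(231,257),(87,264) (x offset by 400). The black pad is in front of it, and I'll triangulate both.

```bash
python3 - <<'E'
from h import *
import pickle
C=pickle.load(open("c0.pkl","rb")); np.set_printoptions(precision=4,suppress=True)
S=np.array([(97,40),(256,39),(243,241),(73,240),(88,318),(234,317),(228,376),(79,376)]);T=np.array([(66,60),(213,53),(231,257),(87,264),(112,295),(231,290),(232,357),(113,362)])
P=[]
for s,t in zip(S,T):
    p,e=tri(C["side"],(s+.5)/4-.5+[190,185],C["top"],(t+.5)/4-.5+[210,185]); P.append(p); print(p,round(e,4))
P=np.array(P); st=P[:4]
x=(st[0]+st[1]-st[2]-st[3])/2; y=(st[0]+st[3]-st[1]-st[2])/2
print("stage c",st.mean(0),np.linalg.norm(x),np.linalg.norm(y),"slope",np.degrees(np.arcsin(x[2]/np.linalg.norm(x))),"yaw",np.degrees(np.arctan2(x[1],x[0])),"yaw y",np.degrees(np.arctan2(-y[0],y[1])),"roll",np.degrees(np.arcsin(y[2]/np.linalg.norm(y))))
pd=P[4:];x=(pd[0]+pd[1]-pd[2]-pd[3])/2; y=(pd[0]+pd[3]-pd[1]-pd[2])/2
print("pad",pd.mean(0),np.linalg.norm(x),np.linalg.norm(y),np.degrees(np.arctan2(x[1],x[0])),np.degrees(np.arctan2(-y[0],y[1])))
c=C["top"];W=np.array([onplane(c,*((t+.5)/4-.5+[210,185]),.042) for t in T[4:]]);print("pad plane",W.mean(0), W[0]-W[1],W[0]-W[3])
s=readout.get_state();print(s["eef_pos"],R.from_quat(s["tcp_rot"]).as_matrix(),s['time'])
E
```

```text
[ 0.6046 -0.0532  0.0978] 0.0013
[ 0.6074 -0.122   0.0987] 0.0015
[ 0.5146 -0.1265  0.0661] 0.0014
[ 0.5114 -0.0574  0.0666] 0.0018
[ 0.4979 -0.0625  0.0352] 0.0027
[ 0.5003 -0.1223  0.0362] 0.0013
[ 0.4674 -0.1237  0.0356] 0.0001
[ 0.465  -0.0644  0.0353] 0.001
stage c [ 0.5595 -0.0898  0.0823] 0.09845864822911776 0.06898697369838562 slope 18.904055042161627 yaw 2.6890919727064517 yaw y 2.4839010931795773 roll -0.14697249452309433
pad [ 0.4826 -0.0932  0.0356] 0.03289432951093117 0.059611010656890326 2.9466535640489675 2.296232893303004
pad plane [ 0.4825 -0.095   0.042 ] [-0.0023  0.0585  0.    ] [0.0327 0.001  0.    ]
[0.4762 0.4778 0.2304] [[-0.0012  0.706   0.7082]
 [-0.0009  0.7082 -0.706 ]
 [-1.     -0.0015 -0.0002]] 0.2
```

Call:
drive_tool:
  steps:
    - [0, -3.3, -1.7, 0, 0]
    - [0, -3.3, -1.7, 0, 0]
    - [0, -3.3, -1.7, 0, 0]
    - [0, -3.3, -1.7, 0, 0]
    - [0, -3.3, -1.7, 0, 0]
    - [0, -1.4, 3.8, 0, 0]
    - [0, -1.4, 3.8, 0, 0]
    - [0, -1.4, 3.8, 0, 0]
    - [0, -1.4, 3.8, 0, 0]
    - [0, -1.4, 3.8, 0, 0]
  force: 40

```text
time: 1.2
eef_pos: [0.3851, 0.2361, 0.2314]
tcp_rot: [0.27, 0.653, -0.27, 0.654]
contact_force: [-1.2, 0.9, -0.6]
opening: -0.003
```

Call:
drive_tool:
  steps:
    - [0, -1.4, 3.8, 0, 0]
    - [0, -1.4, 3.8, 0, 0]
    - [0, -2.3, 3.7, 0, 0]
    - [0, -2.3, 3.7, 0, 0]
    - [0, -2.3, 3.7, 0, 0]
    - [0, -2.3, 3.7, 0, 0]
    - [0, -2.3, 3.7, 0, 0]
    - [0, -2.3, 3.7, 0, 0]
    - [0, 0, 0, 8.5, 0]
    - [0, 0, 0, 8.5, 0]

```text
time: 2.2
eef_pos: [0.4787, -0.092, 0.231]
tcp_rot: [0.366, 0.605, -0.366, 0.604]
contact_force: [0.6, 0.0, 0.4]
opening: 0.002
```

Call:
drive_tool:
  steps:
    - [0, 0, 0, 8.5, 0]
    - [0, 0, 0, 8.5, 0]
    - [0, 0, 0, 8.5, 0]
    - [0, 0, 0, 8.5, 0]
    - [0, 0, 0, 8.5, 0]
    - [0, 0, 0, 8.5, 0]
    - [0, 0, 0, 8.5, 0]
    - [0, 0, 0, 8.5, 0]
    - [0, 0, 0, 8.5, 0]
    - [0, 0, 0, 8.5, 0]

```text
time: 3.2
eef_pos: [0.4786, -0.0904, 0.2312]
tcp_rot: [-0.678, -0.199, 0.679, -0.199]
contact_force: [0.6, 0.5, -0.0]
opening: 0.0
```

Call:
drive_tool:
  steps:
    - [0, 0, 0, 8.5, 0]
    - [0, 0, 0, 8.5, 0]
    - [0, 0, 0, 8.5, 0]
    - [0, 0, 0, 5, 0]
    - [0, 0, 0, 0, 0]

```text
time: 3.7
eef_pos: [0.4787, -0.0904, 0.2312]
tcp_rot: [-0.707, -0.016, 0.707, -0.016]
contact_force: [-1.0, -0.9, -0.1]
opening: 0.002
```

```bash
cat > w.py <<'E'
from h import *
import sys,pickle
c=read_camera("wrist"); pickle.dump(c,open(sys.argv[1]+".pkl","wb")); cv2.imwrite("pics/"+sys.argv[1]+".png",c["frame"][:,:,::-1])
s=readout.get_state(); r=R.from_quat(s["tcp_rot"]).as_matrix()
print(s["time"],s["eef_pos"],"yaw y",np.degrees(np.arctan2(r[1,1],r[0,1])),c["eye"],s["contact_force"])
E
python3 w.py w1; python3 -c "
from h import *;import pickle
c=pickle.load(open('w1.pkl','rb'));print(c['vertical_fov'],proj(c,[[.4826,-.094,.042],[.5595,-.0898,.0823],[.4787,-.0904,.042]]))"
```

```text
3.75 [ 0.47867986 -0.09037298  0.23119151] yaw y -87.30403667071106 [ 0.55373082 -0.08609771  0.37298313] [-0.19132068 -0.0304732  -0.21595605]
67.2634176899012 [[320.80175697 209.42162004]
 [320.96995541 121.67565516]
 [316.76220294 213.33004042]]
```

View pics/w1.png

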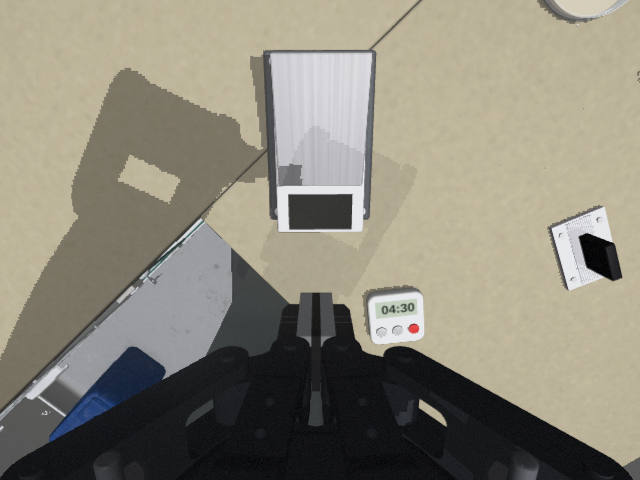

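The wrist view puts the pad centre at about (320,211) against a predicted (320.8,209.4), so the estimate holds. I'll descend now.

Call:
drive_tool:
  steps:
    - [3, 0.38, -0.37, 0, 0]
    - [4, 0, 0, 0, 0]
    - [4, 0, 0, 0, 0]
    - [4, 0, 0, 0, 0]
    - [2, 0, 0, 0, 0]
    - [0.4, 0, 0, 0, 0]
    - [0.3, 0, 0, 0, 0]
    - [0, 0, 0, 0, 0]

```text
time: 4.55
eef_pos: [0.4837, -0.0945, 0.0555]
tcp_rot: [0.708, 0.016, -0.706, 0.017]
contact_force: [1.2, 0.0, 0.4]
opening: -0.001
```

Call:
drive_tool:
  steps:
    - [0.2, 0, 0, 0, 0]
    - [0.2, 0, 0, 0, 0]
    - [0.2, 0, 0, 0, 0]
    - [0.2, 0, 0, 0, 0]
    - [0, 0, 0, 0, 0]

```text
time: 5.05
eef_pos: [0.4825, -0.094, 0.0461]
tcp_rot: [-0.707, -0.016, 0.707, -0.016]
contact_force: [-0.5, -0.5, 0.4]
opening: 0.001
```

Call:
drive_tool:
  steps:
    - [0.2, 0, 0, 0, 0]
    - [0.2, 0, 0, 0, 0]
    - [0.2, 0, 0, 0, 0]
    - [0.1, 0, 0, 0, 0]
    - [0, 0, 0, 0, 0]

```text
time: 5.55
eef_pos: [0.4827, -0.0941, 0.0395]
tcp_rot: [-0.707, -0.016, 0.707, -0.016]
contact_force: [-0.2, 0.3, 2.1]
opening: 0.004
```

Call:
drive_tool:
  steps:
    - [0.2, 0, 0, 0, 0]
    - [0.1, 0, 0, 0, 0]
    - [0.1, 0, 0, 0, 0]
    - [0, 0, 0, 0, 0]

```text
time: 5.95
eef_pos: [0.4827, -0.094, 0.0356]
tcp_rot: [-0.707, -0.016, 0.707, -0.016]
contact_force: [-1.2, 1.2, 4.5]
opening: 0.004
```

Call:
drive_tool:
  steps:
    - [0.1, 0, 0, 0, 0]
    - [0.1, 0, 0, 0, 0]
    - [0, 0, 0, 0, 0]

```text
time: 6.25
eef_pos: [0.4827, -0.0941, 0.034]
tcp_rot: [-0.707, -0.016, 0.707, -0.016]
contact_force: [-3.1, 0.9, 8.1]
opening: -0.003
```

Call:
drive_tool:
  steps:
    - [0.1, 0, 0, 0, 0]
    - [0.1, 0, 0, 0, 0]
    - [0, 0, 0, 0, 0]
    - [0, 0, 0, 0, 0]

```text
time: 6.65
eef_pos: [0.4827, -0.0941, 0.0338]
tcp_rot: [-0.706, -0.016, 0.708, -0.016]
contact_force: [-8.9, 2.5, 20.8]
opening: 0.002
```

Home: it stopped hard at z=0.0338 with 21 N. Next I lift and go to the slide.

Call:
drive_tool:
  steps:
    - [-2, 0, 0, 0, 0]
    - [-4, 0, 0, 0, 0]
    - [-4, 0, 0, 0, 0]
    - [-4, 0, 0, 0, 0]
    - [-2, 2, 0.4, 0, 0.6]
    - [0, 4.4, 0.8, -5, 0.6]
    - [0, 4.4, 0.8, -5, 0.6]
    - [0, 4.4, 0.8, -5, 0.6]

```text
time: 7.45
eef_pos: [0.473, -0.2493, 0.1913]
tcp_rot: [0.699, 0.109, -0.698, 0.11]
contact_force: [0.7, 0.9, 0.2]
opening: 0.601
```

Call:
drive_tool:
  steps:
    - [0, 4.2, -0.3, -5, 0.6]
    - [0, 4.2, -0.3, -5, 0.6]
    - [0, 4, -0.7, 0, 0.6]
    - [0, 0, 0, 0, 0.6]
    - [0, 0, 0, 0, 0.6]

```text
time: 7.95
eef_pos: [0.5322, -0.3571, 0.1898]
tcp_rot: [-0.686, -0.169, 0.687, -0.168]
contact_force: [-0.7, 1.4, 0.0]
opening: 0.598
```

```bash
python3 w.py w2; python3 - <<'E'
from h import *;import pickle
c=pickle.load(open('w2.pkl','rb'));print(proj(c,[[.4452,-.382,.006]]))
E
```

```text
8.0 [ 0.53203218 -0.35625695  0.1902505 ] yaw y -62.41487447637316 [ 0.59885732 -0.32109913  0.33156059] [-0.05496101  0.26265505  0.14760172]
[[299.25516233 302.02133615]]
```

View pics/w2.png

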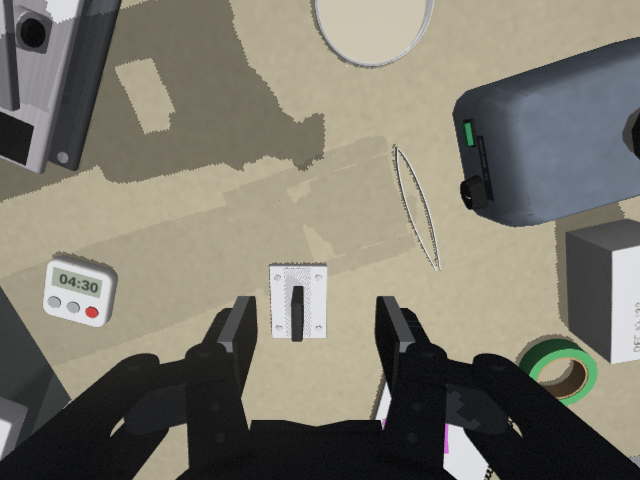

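The slide's plate spans about (270,265)–(327,339), with its centre at (298,302) matching the prediction. It is nearly square to the tool. Now I'll refine.

```bash
cat > sl.py <<'E'
from h import *;import pickle,sys
c=pickle.load(open(sys.argv[1]+'.pkl','rb')); x0,y0,x1,y1=map(int,sys.argv[2:6])
sub=cv2.cvtColor(c["frame"],cv2.COLOR_RGB2HSV)[y0:y1,x0:x1]
for nm,m,z in(("plate",((sub[...,1]<35)&(sub[...,2]>120))|(sub[...,2]<70),.006),("fin",sub[...,2]<70,.044)):
    cs,_=cv2.findContours(m.astype(np.uint8),cv2.RETR_EXTERNAL,cv2.CHAIN_APPROX_NONE);k=max(cs,key=cv2.contourArea).reshape(-1,2)+[x0,y0]
    b=cv2.boundingRect(k); W=np.array([onplane(c,u,v,z)[:2] for u,v in k],np.float32); print(nm,b,cv2.minAreaRect(W))
E
python3 sl.py w2 262 255 335 350
```

```text
plate (269, 265, 59, 76) ((0.4429278075695038, -0.38211244344711304), (0.08271616697311401, 0.05644216015934944), 27.13308334350586)
fin (291, 286, 13, 55) ((0.4520522356033325, -0.3784477114677429), (0.053706686943769455, 0.01055300235748291), 27.790117263793945)
```

Call:
drive_tool:
  steps:
    - [0, -0.6, 3, 0, 0.6]
    - [0, -0.6, 3, 0, 0.6]
    - [0, -0.6, 3, 0, 0.6]
    - [3, 0, 0, 0, 0.6]
    - [3, 0, 0, 0, 0.6]
    - [3, 0, 0, 0, 0.6]
    - [0, 0, 0, 0, 0.6]
    - [0, 0, 0, 0, 0.6]

```text
time: 8.8
eef_pos: [0.4442, -0.3815, 0.1017]
tcp_rot: [-0.687, -0.169, 0.687, -0.169]
contact_force: [1.2, -0.7, -0.1]
opening: 0.601
```

```bash
python3 w.py w3; python3 - <<'E'
from h import *;import pickle
c=pickle.load(open('w3.pkl','rb'));print(proj(c,[[.444,-.382,.006],[.444,-.382,.044]]))
E
```

```text
8.85 [ 0.44496098 -0.38253275  0.10303607] yaw y -62.36357193241379 [ 0.5106112  -0.34528166  0.24351628] [-0.10164876 -0.2497573   0.86682665]
[[318.21178119 244.72375115]
 [318.61647172 264.33965773]]
```

View pics/w3.png

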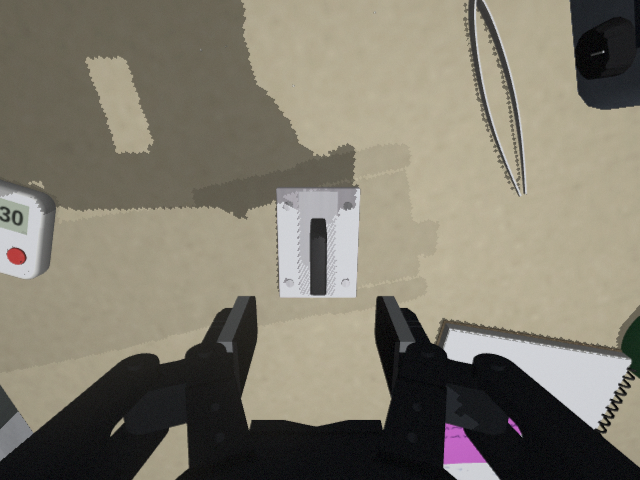

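The plate centre reads (317,243) against a predicted (318,245), so the aim is good to about 1 mm. I'll descend and grip the fin lightly so it can pivot later.

Call:
drive_tool:
  steps:
    - [3, 0, 0, 0, 0.6]
    - [3, 0, 0, 0, 0.6]
    - [1.5, 0, 0, 0, 0.6]
    - [1, 0, 0, 0, 0.6]
    - [0.4, 0, 0, 0, 0.6]
    - [0, 0, 0, 0, 0.6]
    - [0, 0, 0, 0, 0.6]
  force: 30

```text
time: 9.55
eef_pos: [0.4451, -0.3834, 0.0136]
tcp_rot: [0.687, 0.168, -0.686, 0.169]
contact_force: [-0.2, 0.2, 0.7]
opening: 0.6
```

Call:
drive_tool:
  steps:
    - [0, 0, 0, 0, 0]
    - [0, 0, 0, 0, 0]
    - [0, 0, 0, 0, 0]
    - [0, 0, 0, 0, 0]
    - [0, 0, 0, 0, 0]
    - [0, 0, 0, 0, 0]

```text
time: 10.15
eef_pos: [0.4447, -0.383, 0.0129]
tcp_rot: [0.687, 0.168, -0.687, 0.169]
contact_force: [0.4, 0.1, 3.4]
opening: 0.113
```

Call:
drive_tool:
  steps:
    - [-1, 0, 0, 0, 0]
    - [-2, 0, 0, 0, 0]
    - [-3, 0, 0, 0, 0]
    - [-3, 0, 0, 0, 0]
    - [-3, 0, 0, 0, 0]
    - [-3, 0, 0, 0, 0]
    - [-1, 0, 0, 0, 0]
    - [0, 0, 0, 0, 0]

```text
time: 10.95
eef_pos: [0.4449, -0.3832, 0.174]
tcp_rot: [0.687, 0.168, -0.686, 0.17]
contact_force: [1.2, 0.2, -2.4]
opening: 0.111
```

Call:
drive_tool:
  steps:
    - [0, -1.3, -1.4, 0, 0]
    - [0, -2.6, -2.9, 0, 0]
    - [0, -2.6, -2.9, 0, 0]
    - [0, -2.6, -2.9, 0, 0]
    - [0, -2.6, -2.8, 0, 0]
    - [0, -2.6, -2.8, 0, 0]
    - [0, -2.6, -2.8, 0, 0]
    - [0, -2.6, -2.8, 0, 0]
    - [0, -1.4, -1.4, 0, 0]
    - [0, 0, 0, 0, 0]

```text
time: 11.95
eef_pos: [0.5475, -0.0882, 0.1694]
tcp_rot: [-0.685, -0.171, 0.688, -0.169]
contact_force: [-0.2, -0.3, -1.2]
opening: 0.114
```

Call:
drive_tool:
  steps:
    - [0, 0, 0, 5, 0]
    - [0, 0, 0, 5, 0]
    - [0, 0, 0, 5, 0]
    - [0, 0, 0, 5, 0]
    - [0, 0, 0, 5, 0]
    - [0, 0, 0, 0, 0]
    - [0, 0, 0, 0, 0]

```text
time: 12.65
eef_pos: [0.5478, -0.0922, 0.171]
tcp_rot: [-0.706, -0.017, 0.708, -0.016]
contact_force: [0.2, 0.1, -1.3]
opening: 0.111
```

```bash
python3 w.py w4; python3 - <<'E'
from h import *;import pickle
c=pickle.load(open('w4.pkl','rb'))
d=np.array([1,.0454,0]);d/=np.linalg.norm(d);l=np.array([-d[1],d[0],0])
f=np.array([.559,-.0903,.0775]);x=d*np.cos(.33)+np.array([0,0,np.sin(.33)])
print(proj(c,[f+.05*x+.035*l,f+.05*x-.035*l,f-.05*x-.035*l,f-.05*x+.035*l]))
E
```

```text
12.7 [ 0.54804605 -0.09221166  0.17129025] yaw y -87.34099198171627 [ 0.62317493 -0.087911    0.31259438] [-0.08185313  0.05086633 -1.20391907]
[[256.12126224 158.37772015]
 [374.22722068 158.49134291]
 [361.43870608 282.99483488]
 [268.99705681 282.87790246]]
```

View pics/w4.png

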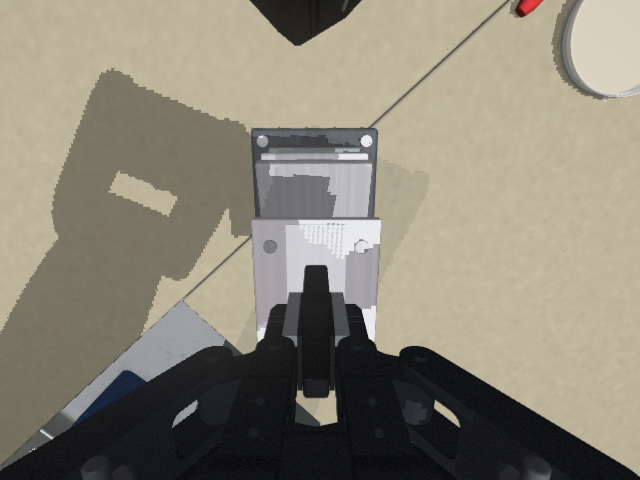

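The slide hangs level and centred over the stage. The stage's top edge is at row 161, columns 255–373, where I predicted row 158, 256–374. I'll feel down slowly.

Call:
drive_tool:
  steps:
    - [2, -0.1, 0, 0, 0]
    - [2.5, 0, 0, 0, 0]
    - [1, 0, 0, 0, 0]
    - [0.5, 0, 0, 0, 0]
    - [0.2, 0, 0, 0, 0]
    - [0, 0, 0, 0, 0]
    - [0, 0, 0, 0, 0]
  force: 20

```text
time: 13.4
eef_pos: [0.5495, -0.0915, 0.1115]
tcp_rot: [0.708, 0.016, -0.706, 0.016]
contact_force: [0.5, 0.1, -1.3]
opening: 0.109
```

Call:
drive_tool:
  steps:
    - [0.2, 0, 0, 0, 0]
    - [0.2, 0, 0, 0, 0]
    - [0.2, 0, 0, 0, 0]
    - [0, 0, 0, 0, 0]

```text
time: 13.8
eef_pos: [0.5487, -0.0912, 0.1042]
tcp_rot: [-0.707, -0.016, 0.707, -0.016]
contact_force: [0.5, 0.1, -0.3]
opening: 0.112
```

Call:
drive_tool:
  steps:
    - [0.2, 0, 0, 0, 0]
    - [0.2, 0, 0, 0, 0]
    - [0, 0, 0, 0, 0]

```text
time: 14.1
eef_pos: [0.5487, -0.0914, 0.1032]
tcp_rot: [-0.706, -0.016, 0.707, -0.016]
contact_force: [-9.1, 1.0, 12.7]
opening: 0.113
```

Contact came at tcp z≈0.1035. Friction opposes the pivoting, because the edge has to slide up the slope. I'll back off, shift up-slope and descend diagonally so the edge stays put while the slide swings.

Call:
drive_tool:
  steps:
    - [-0.5, 0, 0, 0, 0]
    - [-0.5, 0, -0.5, 0, 0]
    - [0, 0, -0.4, 0, 0]
    - [0, 0, 0, 0, 0]
    - [0.1, 0, 0, 0, 0]
    - [0, 0, 0, 0, 0]

```text
time: 14.7
eef_pos: [0.5572, -0.0906, 0.1085]
tcp_rot: [-0.706, -0.016, 0.707, -0.016]
contact_force: [-0.4, -0.2, -1.2]
opening: 0.112
```

Call:
drive_tool:
  steps:
    - [0.2, 0, 0.1, 0, 0]
    - [0.2, 0, 0.1, 0, 0]
    - [0, 0, 0, 0, 0]

```text
time: 15.0
eef_pos: [0.5561, -0.0909, 0.106]
tcp_rot: [0.707, 0.016, -0.706, 0.016]
contact_force: [-1.2, 1.3, 1.7]
opening: 0.113
```

Call:
drive_tool:
  steps:
    - [0.2, 0, 0.12, 0, 0]
    - [0.1, 0, 0.06, 0, 0]
    - [0, 0, 0, 0, 0]

```text
time: 15.3
eef_pos: [0.5557, -0.0911, 0.105]
tcp_rot: [0.709, 0.016, -0.705, 0.016]
contact_force: [-2.5, 2.5, 7.9]
opening: 0.113
```

Call:
drive_tool:
  steps:
    - [0.1, 0, 0.1, 0, 0]
    - [0.1, 0, 0.1, 0, 0]
    - [0, 0, 0, 0, 0]

```text
time: 15.6
eef_pos: [0.5542, -0.0911, 0.103]
tcp_rot: [0.709, 0.016, -0.705, 0.016]
contact_force: [-0.0, 1.8, 7.4]
opening: 0.113
```

Call:
drive_tool:
  steps:
    - [0.1, 0, 0.1, 0, 0]
    - [0.1, 0, 0.1, 0, 0]
    - [0, 0, 0, 0, 0]

```text
time: 15.9
eef_pos: [0.5526, -0.0915, 0.1009]
tcp_rot: [0.71, 0.015, -0.704, 0.016]
contact_force: [0.6, 2.8, 6.9]
opening: 0.108
```

The slide is pivoting at a steady ~8 N, so I continue.

Call:
drive_tool:
  steps:
    - [0.1, 0, 0.05, 0, 0]
    - [0.1, 0, 0.05, 0, 0]
    - [0.1, 0, 0.05, 0, 0]
    - [0, 0, 0, 0, 0]

```text
time: 16.3
eef_pos: [0.5508, -0.0915, 0.0979]
tcp_rot: [0.709, 0.016, -0.705, 0.016]
contact_force: [-0.1, 1.5, 7.0]
opening: 0.111
```

Call:
drive_tool:
  steps:
    - [0.1, 0, 0.05, 0, 0]
    - [0.1, 0, 0.05, 0, 0]
    - [0.1, 0, 0.05, 0, 0]
    - [0, 0, 0, 0, 0]

```text
time: 16.7
eef_pos: [0.5493, -0.0916, 0.0948]
tcp_rot: [0.709, 0.016, -0.705, 0.016]
contact_force: [1.0, 2.0, 6.8]
opening: 0.117
```

Call:
drive_tool:
  steps:
    - [0.1, 0, 0.05, 0, 0]
    - [0.1, 0, 0.05, 0, 0]
    - [0, 0, 0, 0, 0]

```text
time: 17.0
eef_pos: [0.5485, -0.0917, 0.0929]
tcp_rot: [0.709, 0.015, -0.704, 0.016]
contact_force: [1.0, 2.2, 6.0]
opening: 0.116
```

Call:
drive_tool:
  steps:
    - [0.1, 0, 0, 0, 0]
    - [0, 0, 0, 0, 0]

```text
time: 17.2
eef_pos: [0.5481, -0.0916, 0.0919]
tcp_rot: [0.709, 0.016, -0.705, 0.016]
contact_force: [-1.0, 1.1, 7.0]
opening: 0.113
```

Call:
drive_tool:
  steps:
    - [0.1, 0, 0, 0, 0]
    - [0, 0, 0, 0, 0]

```text
time: 17.4
eef_pos: [0.5478, -0.0917, 0.0909]
tcp_rot: [0.709, 0.016, -0.705, 0.016]
contact_force: [-1.1, 1.1, 7.7]
opening: 0.115
```

Call:
drive_tool:
  steps:
    - [0.1, 0, 0, 0, 0]
    - [0, 0, 0, 0, 0]

```text
time: 17.6
eef_pos: [0.5478, -0.0917, 0.0908]
tcp_rot: [0.708, 0.016, -0.705, 0.016]
contact_force: [-4.5, 2.2, 13.6]
opening: 0.118
```

The force jumped (7.7 to 13.6 N) with no further motion at tcp z=0.0908, which suggests the slide is flush. I'll check in the cameras.

```bash
python3 w.py w5; python3 - <<'E'
from h import *; import pickle
C={n:read_camera(n) for n in("side","top")}; pickle.dump(C,open("c5.pkl","wb"))
w=pickle.load(open("w5.pkl","rb"))
a=cv2.resize(C["side"]["frame"][175:275,185:285,::-1],None,fx=4,fy=4,interpolation=cv2.INTER_CUBIC)
b=cv2.resize(w["frame"][80:280,215:415,::-1],None,fx=2,fy=2,interpolation=cv2.INTER_CUBIC)
cv2.imwrite("pics/chk.png",np.hstack([a,b]))
E
```

```text
17.65 [ 0.5477673  -0.09169237  0.0907733 ] yaw y -87.41516661870592 [ 0.62220455 -0.08730737  0.23293251] [-3.85074372  1.0386034  12.16243297]
```

View pics/chk.png

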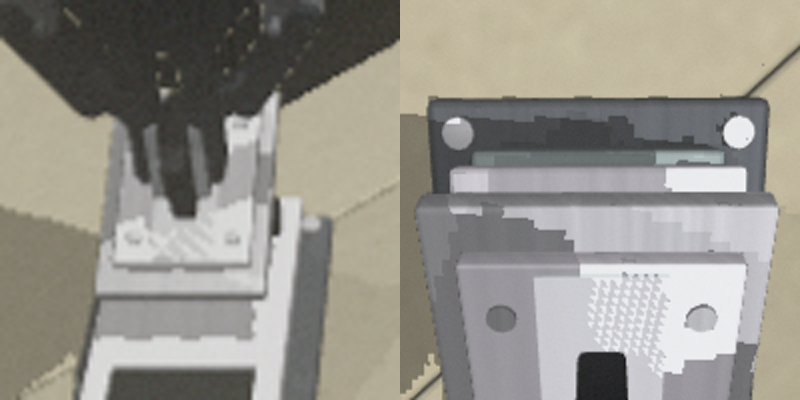

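The slide lies on the stage with its edges parallel to the stage's. The wrist crop shows the stage's top edge at rows 193–205 and the slide's at 264–276. Next I compute the centring.

```bash
python3 - <<'E'
from h import *; import pickle
w=pickle.load(open("w5.pkl","rb")); S=pickle.load(open("c5.pkl","rb"))["side"]
np.set_printoptions(precision=4,suppress=True)
th=np.radians(18.9);d=np.array([np.cos(.0454),np.sin(.0454),0]);l=np.array([-d[1],d[0],0])
x=d*np.cos(th)+[0,0,np.sin(th)];n=np.cross(x,l);f=np.array([.559,-.0903,.0803])
def hit(c,u,v,h): 
    e,r=ray(c,u,v); p=e+r*((f+h*n-e)@n)/(r@n)-f; return np.array([p@x,p@l])*1e3
ww=lambda p:((p[0]-400+.5)/2-.5+215,(p[1]+.5)/2-.5+80)
ss=lambda p:((p[0]+.5)/4-.5+185,(p[1]+.5)/4-.5+175)
for p,h in(((416,205),0),((777,205),0),((458,264),0),((745,264),0),((458,276),.006),((745,276),.006)): print("wrist",p,hit(w,*ww(p),h))
for p,h in(((97,290),0),((265,290),0),((112,261),.006),((250,261),.006)): print("side",p,hit(S,*ss(p),h))
# slope from travel: pivot 31.6mm above underside; level-edge contact vs flush pivot height
for t in np.radians([15,17,18,19,20,21]):
    zc=.1035-.0129-(.5487+.04-f[0])*np.tan(t); xp=.5477;z=.0908+.0187
    # signed pivot-to-face distance
    print(np.degrees(t), 1e3*((z-zc)*np.cos(t)-(xp-f[0])*np.sin(t)))
E
```

```text
wrist (416, 205) [47.3378 35.2292]
wrist (777, 205) [ 47.2826 -33.1429]
wrist (458, 264) [34.319  28.8082]
wrist (745, 264) [ 34.268  -28.5948]
wrist (458, 276) [35.2599 27.7355]
wrist (745, 276) [ 35.2098 -27.5174]
side (97, 290) [-51.4987  34.2929]
side (265, 290) [-51.4938 -34.3578]
side (112, 261) [-41.2569  28.125 ]
side (250, 261) [-41.245  -28.2512]
14.999999999999998 28.86757896606676
17.0 30.061399781333602
18.0 30.64466492735127
19.0 31.218595411570533
20.0 31.783016409206116
21.0 32.33775599215445
```

Call:
drive_tool:
  steps:
    - [0.1, 0, 0, 0, 0]
    - [0, 0, 0, 0, 0]
    - [0, 0, 0, 0, 0]

```text
time: 18.05
eef_pos: [0.5478, -0.0917, 0.0907]
tcp_rot: [0.708, 0.016, -0.706, 0.016]
contact_force: [-5.7, 2.8, 17.3]
opening: 0.112
```

Call:
drive_tool:
  steps:
    - [-0.1, 0, 0, 0, 0]
    - [-0.05, 0, 0, 0, 0]
    - [0, 0, 0, 0, 0]
    - [0, 0, 0, 0, 0]
    - [0, 0, 0, 0, 0]

```text
time: 18.55
eef_pos: [0.5477, -0.0917, 0.0908]
tcp_rot: [0.708, 0.016, -0.705, 0.016]
contact_force: [-3.4, 2.0, 10.1]
opening: 0.11
```

It is stiff both ways: 7 N changes z by 0.1 mm. The push is now about 11 N, so I'll hand in.

```bash
python3 -c "
from plant import *
s=readout.get_state();print(s['time'],s['eef_pos'],s['contact_force'],s['opening'],abs(s['dq']).max());print(sign_off())"
```

```text
18.55 [ 0.54774128 -0.09171001  0.09077252] [-3.42770706  2.03790781 10.12055675] 0.11013831932610345 0.0011342539661427752
the job is handed in; nothing more can be done
None
```

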